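# Close the wax mould on its dowels and hold it shut

## Task

Take the blue-handled upper mould half off its peg on the sweep tray by lifting it over the peg's knob, set it flush onto the two dowels of the lower half in the sprung seat, and press the closed mould down until the seat has sunk well past half of its 10 mm travel. Finish while still holding it pressed down like that, as if for a wax shot; do not hammer or force it, and leave the dish, cone, collet holder and rouge block where they are.

Things in the scene. Friction and masses are not known exactly. Their poses are not given: they have to be found in the camera images.
- upper: Upper mould half, loose, about 0.32 kg (varies). Aluminium plate 56 (x) x 96 (y) x 16 (z) mm, blue handle on top. Origin: centre of the plate's underside, z up. Two 12 mm through holes at y = +-34 mm, x = 0. Fits the lower half either way round. Starts hanging level by its handle's window on the tray's peg, axes about parallel to the tray's. Bottom then 75 mm above the bench.
- handle (a point): Centre of the solid top of the upper half's blue handle, 68 mm above the plate's underside; axes as the upper half. Solid block 14 (x) x 44 (y) x 36 (z) mm: grip its 14 mm thickness, fingers closing along x. Below it a window 30 mm wide (y), 34 mm high, open along x, takes the peg; hanging, the peg's top is 18 mm and its knob's top 14 mm below this point: keep fingertips above.
- rack: Dark wooden sweep tray, fixed, 190 x 140 mm, rim 14 mm high, x = -83 to +107 mm of this frame. Origin on the bench under the hung part, z up. At x = +74 mm a round wooden post, 18 mm thick, 132 mm high, carries the peg, which points to -x. To free the hung part (within 10 mm of x = 0) raise it 10 to 14 mm (5 to 20 work), then draw it along -x by at least 70 mm.
- knob (a point): Centre of the 16 mm brass ball at the free end of the peg, at x = -40 mm, y = 0 of the tray, 121 mm above the bench. The peg is level, 8 mm thick, its axis through this point along the tray's x.
- press: Dark steel sprung seat, fixed: base plate 110 (x) x 150 (y) x 6 mm and an open frame 80 x 120 mm, 34 mm high, in which the lower mould half rides up and down. Origin: centre of the underside, z up.
- lower_face (a point): Centre of the lower half's upper face, 56 (x) x 96 (y) mm, aluminium, 50 mm above the bench when not pressed; axes as the press. Brass dowels stand on it at y = +-34 mm, x = 0: 10 mm diameter, 14 mm tall, top 5 mm tapered to 5 mm diameter. Seated, the upper half's origin lies at this point, long (y) axes parallel, plate on this face.
- seat (a joint): How far the lower half has sunk on its spring, m: 0 = up (start), 0.010 = bottom stop. Rate 1.6 N per mm, preloaded: a total push (upper half's weight included) of about 2.5 N starts it, 10.5 N holds it at 5 mm, 18.5 N at the stop. The upper half's weight alone sinks it less than 2 mm.
- dish: Bystander: cream porcelain dish of steel beads, 84 mm across, 26 mm high; origin at the underside's centre.
- cone: Bystander: hardwood polishing spindle cone, 48 mm across at the foot, 77 mm high; origin at the underside's centre.
- collets: Bystander: brass collet holder block 50 x 80 x 30 mm with steel collets up to 50 mm high; origin at the underside's centre.
- rouge: Bystander: square aluminium rouge block 50 x 50 x 24 mm; origin at the underside's centre.
Things that resemble listed ones, but are neither listed nor needed, are in the scene too. What is meant by the upper is not pink, and is the smaller of those in its own colour.

How it is judged:
By the outcome, as a careful person would: the job done as asked, in the order asked, and still so for the second after the job is handed in, while the arm keeps its last pose, push and grip.
It also fails if it takes over 45 s, if anything falls off the work surface, if the arm or the gripper's body presses on something with over 40 N, if the wrist force passes 120 N, or if a joint passes its speed limit or range.

## Robot

A 7-joint arm with a two-finger parallel gripper is mounted at the origin on the work surface. World frame = base frame: x ahead of the robot, y to its left, z up, the work surface at z = 0. Lengths are in m, angles in rad, forces in N, time in s.
With the tool pointing down it reaches from about 0.425 to 0.875 m from the base axis. Payload 4.7 kg.
Tool frame: the origin (TCP) lies on the mounting face of the last link; the fingertips stand 182 mm ahead of it and the grasp point (between the pads) lies 164 mm ahead of it (ctrl.finger_overhang is the distance from the TCP to the fingertips, in m); z points along the fingers, y is the line along which they close (so a half turn about z gives the same grasp; the last joint's range is limited). The gripper opens to 87 mm and grips with 3 to 60 N. Pads are 19 mm wide; open, the fingers measure 117 mm over their backs; the gripper's body (75 mm by 190 mm) begins 51 mm behind the grasp point.
Start: joints at [1.224, 0.321, -0.07, 1.45, 0.023, 1.371, -0.057], TCP at [0.229, -0.608, 0.405] pointing down, gripper open.
Joint ranges: [-2.86, 2.86], [-0.3, 2.09], [-1.38, 1.24], [0.06, 2.45], [-1.56, 4.7], [0.09, 2.05], [-2.69, 2.69]. Speed limits (rad/s): [2.57, 2.57, 3.14, 3.14, 3.14, 3.14, 3.14].

## Interface

Orientations are given as a rotation vector (axis times angle).
In Python, from bench import ctrl gives the robot as it stands.
- The arm moves only by the shell command python3 -m jog 'ROWS' [FORCE]. ROWS is a JSON object of lists of equal length, an entry for each row: "translation": the shift along the tool's x, y, z as a fraction of full scale, a list of three; "yaw": the turn about the tool's z as a fraction of full scale; "jaw": the closure, from 0 (fully open) to 1 (shut). In form: {"translation": [[dx, dy, dz], ...], "yaw": [yaw, ...], "jaw": [jaw, ...]}. A call has 1 to 8 rows; each row is the pose to reach, as a shift and turn from the pose commanded when the call began, along the tool's axes at that moment, turning the shorter way round; what a row does not reach only later rows make up. Full scale, the value 1, is 0.2 m for a shift and 180 degrees for a turn. A row lasts 1/8 s, in which the tool goes at most 62.5 mm and 10.7 degrees, less where a joint would pass 70% of its speed; a pose out of reach is approached as far as the arm can. A call with a number of a shift or a turn outside -1 to 1 is refused whole. A call with a gripper value outside its range is refused whole. The fingers move at their own pace and stop on an object; FORCE is the grip in N (left out, the last holds). Time passes only in rows, so rows that repeat a pose let the fingers close. It gives the time, the measured TCP pose, the force, the opening and the grip force at its end, in the units of the state.
- ctrl.get_state(): the state, without advancing time (a new reading comes with each control period).
- ctrl.get_image(name): name is "side" or "top" or "wrist"; returns a dict with "pixels" (400x640x3 uint8, blue, green, red), "fx", "fy", "cx", "cy" (pixels), "k1" (the pictures are not rectified: a ray, as slopes to the right and down, at radius r is drawn at 1 + k1 r^2 times it, then the intrinsics apply), "R" (3x3) and "t" (3): a world point X has camera coordinates R X + t; the wrist camera has in their place "mount" (4x4, takes a point from camera to tool coordinates, whose origin is the TCP and whose axes are the flange's). Camera axes: x right, y down, z forward; pixel columns grow to the right and rows downward; lengths in m; the calibration is good to about 2 mm. A picture is of the moment at which its call begins: read the wrist's pose just before it. There is no depth.
- ctrl.close_job(): hands the job in; it is judged then, once.
Trained networks look in a picture, given as the dict that the camera call returned (one of the last four; its "shot" number tells which), for a name from the list of things; names that differ only in an ending like _2 or _b are one class to them, and where a whole thing is asked for, a point or a joint stands for the part that bears it (a point fixed in the world has none). Each returns a list of dicts, best first, with "p" (0 to 1); they miss things now and then, are a little off and sometimes report something else, mostly with a low value. They report only what shows in the picture. A call takes as long as a camera call. They do not tell look-alikes from the thing itself.
- ctrl.silhouettes(label, picture): "region" (400x640 bool, what is visible of it) and "at" ([column, row] in pixels, amid what is visible of it).
The state is a dict: "time": time; "joint_positions": joint angles; "qd": joint speeds; "joint_torque": joint torques, N m; "position": TCP position; "tool_rot": TCP orientation; "ft_force": force on the tool from outside, world axes, zero at the start; "torque": the same for the moment, N m; "grip_width": opening from 0.0 (shut) to 1.0 (fully open); "grip_force": force on a finger pad.
Only numpy, scipy, OpenCV 4.12 (cv2) and the standard library are available. Lean on these libraries where they do the work, as an engineer would, in place of code of your own. Each camera call takes 0.05 s, during which the arm holds its last target. There are 200 camera calls.

## Working session

There is one attempt and no reset: what is moved stays moved. The work goes in short steps, Python scripts to look and compute and a shell command to move; the robot and the scene stay as the last step left them, time stands still between calls to the robot, and variables do not carry over. Pictures are saved under pics/ and viewed, at most 10 in all, crops included, and the job is handed in when it is done.

```bash
ls; mkdir -p pics; python3 - <<'E'
from bench import ctrl
import cv2,numpy as np
s=ctrl.get_state(); print({k:np.round(v,3).tolist() for k,v in s.items()})
for n in ("top","side"):
    im=ctrl.get_image(n); cv2.imwrite(f"pics/{n}0.png",im["pixels"])
    print(n,im["fx"],im["fy"],im["cx"],im["cy"],im["k1"],np.round(im["R"],4).tolist(),np.round(im["t"],4).tolist())
    for l in ("upper","handle","rack","knob","press","lower_face"):
        print(l,[(round(d["p"],2),np.round(d["at"]).tolist(),int(d["region"].sum())) for d in ctrl.silhouettes(l,im)[:4]])
print(ctrl.finger_overhang)
E
```

```text
pics
{'time': 0.0, 'joint_positions': [1.224, 0.322, -0.07, 1.452, 0.023, 1.371, -0.057], 'qd': [-0.0, -0.002, 0.0, -0.003, -0.0, -0.0, 0.001], 'joint_torque': [-0.001, -49.129, -0.404, -31.253, -0.064, 0.044, 0.0], 'position': [0.229, -0.608, 0.404], 'tool_rot': [-3.089, -0.563, 0.001], 'ft_force': [-0.049, -0.491, -0.85], 'torque': [0.007, 0.026, -0.017], 'grip_force': 0.0, 'grip_width': 1.0}
top 436.94112750052983 436.94112750052983 323.5567081757839 205.02418248187817 -0.002844972043751122 [[-0.0204, -0.9998, 0.0004], [-0.981, 0.02, -0.1932], [0.1931, -0.0044, -0.9812]] [-0.0853, 0.5972, 1.1132]
upper [(0.95, [370.0, 236.0], 730), (0.69, [429.0, 285.0], 755), (0.67, [440.0, 216.0], 1311), (0.46, [285.0, 269.0], 347)]
handle [(0.92, [440.0, 219.0], 1341), (0.76, [430.0, 284.0], 777), (0.72, [369.0, 236.0], 731), (0.45, [200.0, 249.0], 914)]
rack [(0.95, [368.0, 225.0], 2546)]
knob [(0.62, [371.0, 228.0], 2904)]
press []
lower_face [(0.66, [198.0, 251.0], 899)]
side 479.84461210659146 479.84461210659146 324.31637089078515 196.05517346176723 -0.10185696985903417 [[-0.9929, -0.1177, -0.0166], [-0.0584, 0.6048, -0.7942], [0.1035, -0.7876, -0.6074]] [0.5918, 0.1637, 0.9697]
upper [(0.95, [358.0, 142.0], 964), (0.8, [373.0, 168.0], 719), (0.67, [419.0, 158.0], 790)]
handle [(0.91, [423.0, 157.0], 807), (0.81, [369.0, 169.0], 782), (0.61, [354.0, 141.0], 992)]
rack [(0.95, [358.0, 194.0], 3208)]
knob [(0.62, [359.0, 193.0], 3047)]
press [(0.82, [367.0, 358.0], 4912)]
lower_face [(0.68, [368.0, 346.0], 1948), (0.41, [360.0, 197.0], 3174)]
0.1822
```

View pics/top0.png

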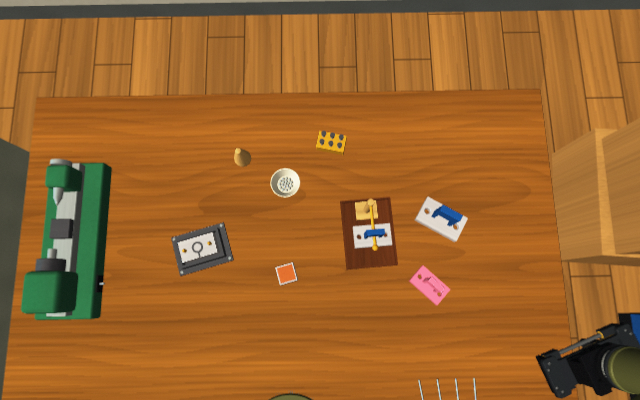

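View pics/side0.png

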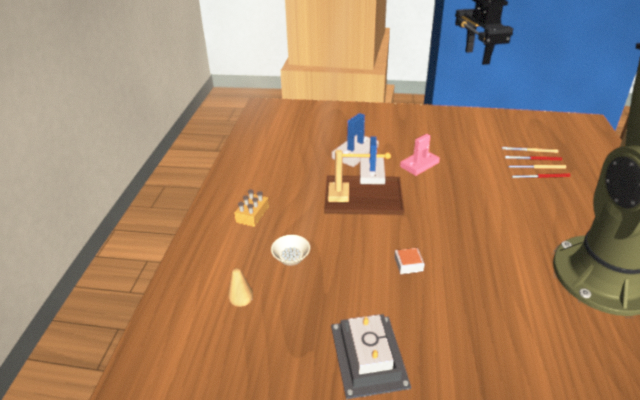

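The top view shows the tray with the hung blue-handled half at about (373,235). Its post is at the far side (365,208) and the peg points back toward the robot. Decoys are a larger blue one at (442,218) and a pink one at (430,285). The press is at (202,248). The side view agrees, with the press at (370,355).

```bash
cat > h.py <<'E'
from bench import ctrl
import cv2, numpy as np
from scipy.spatial.transform import Rotation as Ro
def shot(name):
    s=ctrl.get_state(); im=ctrl.get_image(name)
    if name=="wrist":
        M=np.array(im["mount"]); Rt=Ro.from_rotvec(s["tool_rot"]).as_matrix()
        C=Rt@M[:3,3]+np.array(s["position"]); Rw=Rt@M[:3,:3]
        im["R"]=Rw.T; im["t"]=-Rw.T@C
    return im
def px2w(im,uv,z):
    "pixels -> world points on the plane at height z"
    K=np.array([[im["fx"],0,im["cx"]],[0,im["fy"],im["cy"]],[0,0,1]])
    n=cv2.undistortPoints(np.float64(uv).reshape(-1,1,2),K,np.array([im["k1"],0,0,0.])).reshape(-1,2)
    R=np.array(im["R"]); C=-R.T@np.array(im["t"])
    d=np.c_[n,np.ones(len(n))]@R
    return C+d*((z-C[2])/d[:,2])[:,None]
def w2px(im,P):
    K=np.array([[im["fx"],0,im["cx"]],[0,im["fy"],im["cy"]],[0,0,1]])
    return cv2.projectPoints(np.float64(P).reshape(-1,3),cv2.Rodrigues(np.array(im["R"]))[0],np.float64(im["t"]),K,np.array([im["k1"],0,0,0.]))[0].reshape(-1,2)
def rect(im,region,z):
    "min-area rectangle of a region laid on plane z: centre, sizes, long-axis angle deg"
    ys,xs=np.nonzero(region); W=px2w(im,np.c_[xs,ys],z)[:,:2]
    (c,(a,b),_)=r=cv2.minAreaRect((W*1000).astype(np.float32)); B=cv2.boxPoints(r)
    e=max((B[1]-B[0],B[2]-B[1]),key=np.linalg.norm)
    return np.round(c,1),np.round(sorted((a,b)),1),round(float(np.degrees(np.arctan2(e[1],e[0]))%180),2)
E
python3 - <<'E'
from h import *
im=shot("top")
print("rack",rect(im,ctrl.silhouettes("rack",im)[0]["region"],0.01))
print("lower",rect(im,ctrl.silhouettes("lower_face",im)[0]["region"],0.05))
for d in ctrl.silhouettes("upper",im)[:1]: print("upper",rect(im,d["region"],0.091))
print("knob",px2w(im,[[374,247]],0.121),"post top",px2w(im,[[371,202]],0.132))
for n in ("dish","cone","collets","rouge"):
    for d in ctrl.silhouettes(n,im)[:1]: print(n,d["p"],px2w(im,[d["at"]],0.02))
E
```

```text
rack (array([ 525.8, -217.9]), array([143.3, 194. ]), 3.7)
lower (array([487.5, 238.1]), array([ 61.8, 104.3]), 105.4)
upper (array([ 504.8, -219.7]), array([59.5, 97. ]), 93.1)
knob [[ 0.47403674 -0.22047708  0.121     ]] post top [[ 0.58615183 -0.21647097  0.132     ]]
dish 0.55 [[0.66262854 0.00643949 0.02      ]]
cone 0.76 [[0.74684217 0.13609199 0.02      ]]
collets 0.68 [[ 0.77247561 -0.13452288  0.02      ]]
rouge 0.88 [[0.41925437 0.00602137 0.02      ]]
```

```bash
cat >> h.py <<'E'
def go(p,yaw_y):
    "shift (tool axes, /0.2 m) and yaw (/180 deg) to TCP p with tool y at world angle yaw_y deg (mod 180)"
    s=ctrl.get_state(); R=Ro.from_rotvec(s["tool_rot"]).as_matrix()
    a=np.degrees(np.arctan2(R[1,1],R[0,1])); d=(yaw_y-a+90)%180-90
    print("t",round(s["time"],2),"at",np.round(s["position"],4),"tooly",round(a,2),"tilt",np.round(R[:2,2],4),"q7",round(s["joint_positions"][6],2),
      "shift",np.round(R.T@(np.array(p)-s["position"])/0.2,4),"yaw",round(-d/180,4),"F",np.round(s["ft_force"],2),"w",round(s["grip_width"],3),round(s["grip_force"],1))
E
python3 -m jog '{"translation":[[0.2,-0.13,-0.05],[0.4,-0.26,-0.1],[0.6,-0.4,-0.15],[0.8,-0.53,-0.2],[0.99,-0.66,-0.2],[0.99,-0.66,-0.2]],"yaw":[0,0,0,0,0,0],"jaw":[0,0,0,0,0,0]}'
python3 -c "
from h import *
go([0.51,-0.22,0.46],3.5)"
```

```text
time: 1.85
position: [0.3713, -0.4109, 0.4455]
tool_rot: [3.088, 0.576, 0.003]
ft_force: [0.2, -0.0, 0.2]
grip_width: 1.001
grip_force: 0.0
t 1.85 at [ 0.3713 -0.4109  0.4455] tooly -68.87 tilt [0.0019 0.0003] q7 -0.43 shift [ 0.9911 -0.6401 -0.0709] yaw -0.402 F [ 0.16 -0.02  0.24] w 1.001 0.0
```

```bash
python3 -m jog '{"translation":[[0.2,-0.13,-0.02],[0.4,-0.26,-0.04],[0.6,-0.38,-0.07],[0.8,-0.51,-0.07],[0.99,-0.64,-0.07],[0.99,-0.64,-0.07],[0.99,-0.64,-0.07],[0.99,-0.64,-0.07]],"yaw":[-0.05,-0.1,-0.15,-0.2,-0.25,-0.3,-0.35,-0.402],"jaw":[0,0,0,0,0,0,0,0]}'
python3 - <<'E'
from h import *
go([0.507,-0.219,0.32],3.5)
im=shot("wrist"); cv2.imwrite("pics/w1.png",im["pixels"])
print(np.round(im["mount"],3).tolist())
for n,z in (("handle",.15),("upper",.091),("rack",.01),("knob",.121)):
    for d in ctrl.silhouettes(n,im)[:3]: print(n,round(d["p"],2),np.round(d["at"]),int(d["region"].sum()),rect(im,d["region"],z))
E
```

```text
time: 2.85
position: [0.5079, -0.2263, 0.4586]
tool_rot: [2.157, 2.284, -0.001]
ft_force: [0.3, 0.1, 0.4]
grip_width: 1.0
grip_force: 0.0
t 2.85 at [ 0.5079 -0.2263  0.4586] tooly 3.26 tilt [-0.0003 -0.0005] q7 0.38 shift [ 0.0368 -0.002   0.6931] yaw -0.0013 F [0.28 0.1  0.45] w 1.0 0.0
[[-0.0, -0.959, -0.285, 0.078], [1.0, -0.0, -0.0, 0.001], [-0.0, -0.285, 0.959, 0.021], [0.0, 0.0, 0.0, 1.0]]
handle 0.86 [316. 160.] 4267 (array([ 507. , -208.8]), array([47. , 80.1]), 93.4)
handle 0.67 [239. 246.] 721 (array([ 442.7, -289.8]), array([28.5, 51.3]), 101.11)
handle 0.66 [346. 310.] 2603 (array([ 548.8, -339.3]), array([72.7, 93.4]), 60.95)
upper 0.92 [314. 159.] 4194 (array([ 508. , -220.4]), array([56.1, 95.7]), 94.15)
upper 0.79 [237. 248.] 689 (array([ 430.1, -317.9]), array([33.3, 60.3]), 102.7)
upper 0.67 [343. 310.] 2782 (array([ 558.3, -379.1]), array([ 89.4, 114. ]), 59.82)
rack 0.93 [346. 148.] 11832 (array([ 530.5, -220. ]), array([141.7, 202.6]), 3.5)
knob 0.93 [347. 144.] 11870 (array([ 523.9, -201.9]), array([104.7, 149.2]), 4.04)
```

View pics/w1.png

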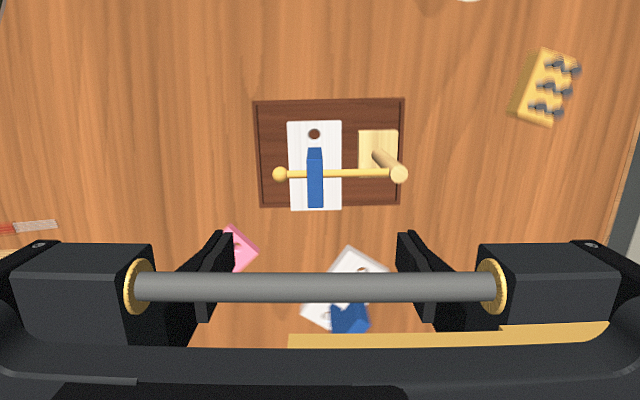

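The wrist view shows the hung half with the white plate at (314,165) and the blue handle at (316,178). The knob is at (280,174) and the post top at (399,174), with nothing blocking the way.

```bash
python3 - <<'E'
from h import *
im=shot("wrist"); cv2.imwrite("pics/w1b.png",im["pixels"])
b=im["pixels"].astype(int); m=(b[...,0]>b[...,2]+50)&(b[...,0]>90); m[215:]=0; m[:,:290]=0; m[:,340:]=0
ys,xs=np.nonzero(m); print(ys.min(),ys.max())
for v in range(ys.min(),ys.max(),6):
    c=xs[ys==v]; print(v,c.min(),c.max(),b[v,316].tolist())
f=ys.max(); print("far edge",px2w(im,[[np.mean(xs[ys>f-6]),f+.5]],.161), "lower edge near", px2w(im,[[np.mean(xs[ys<ys.min()+6]),ys.min()]],.091))
print("knob",px2w(im,[[280,174]],.121),"post",px2w(im,[[399,174]],.132))
# plate white
for q in ([288,121],[340,121],[341,209],[291,210]): print(px2w(im,[q],.091).round(4))
E
```

```text
148 207
148 308 320 [166, 108, 65]
154 307 321 [166, 107, 62]
160 307 321 [195, 122, 72]
166 307 322 [184, 117, 70]
172 307 321 [181, 117, 69]
178 307 322 [181, 115, 69]
184 307 322 [181, 117, 72]
190 307 322 [182, 120, 73]
196 308 322 [180, 115, 69]
202 308 322 [180, 116, 72]
far edge [[ 0.50971556 -0.24198951  0.161     ]] lower edge near [[ 0.50692974 -0.20014575  0.091     ]]
knob [[ 0.4745411  -0.22271676  0.121     ]] post [[ 0.58799052 -0.21455541  0.132     ]]
[[ 0.4787 -0.1737  0.091 ]]
[[ 0.5319 -0.1711  0.091 ]]
[[ 0.5397 -0.2661  0.091 ]]
[[ 0.4846 -0.2699  0.091 ]]
```

```bash
python3 -m jog '{"translation":[[0.03,0.005,0.15],[0.03,0.005,0.35],[0.03,0.005,0.5],[0.03,0.005,0.6],[0.03,0.005,0.65],[0.03,0.005,0.7],[0.03,0.005,0.7],[0.03,0.005,0.7]],"yaw":[-0.004,-0.004,-0.004,-0.004,-0.004,-0.004,-0.004,-0.004],"jaw":[0,0,0,0,0.3,0.5,0.5,0.5]}' 45
python3 -m jog '{"translation":[[0,0,0],[0,0,0],[0,0,0],[0,0,0],[0,0,0],[0,0,0]],"yaw":[0,0,0,0,0,0],"jaw":[0.7,1,1,1,1,1]}' 45
python3 -c "
from h import *
go([0.509,-0.22,0.319],4)
im=shot('wrist'); cv2.imwrite('pics/w2.png',im['pixels'])
im=shot('side'); cv2.imwrite('pics/s2.png',cv2.resize(im['pixels'][80:280,230:550],(800,500)))"
```

```text
time: 4.15
position: [0.5091, -0.2192, 0.3195]
tool_rot: [2.147, 2.292, 0.0]
ft_force: [0.2, -0.8, -0.3]
grip_width: 0.631
grip_force: 0.0
time: 4.9
position: [0.5086, -0.2192, 0.3188]
tool_rot: [-2.147, -2.293, 0.001]
ft_force: [-2.7, 0.1, 1.9]
grip_width: 0.158
grip_force: 44.8
t 4.9 at [ 0.5086 -0.2192  0.3188] tooly 3.74 tilt [-0.0007 -0.0001] q7 0.34 shift [-0.0044  0.0017 -0.0011] yaw -0.0014 F [-2.72  0.07  1.94] w 0.158 44.8
```

View pics/s2.png

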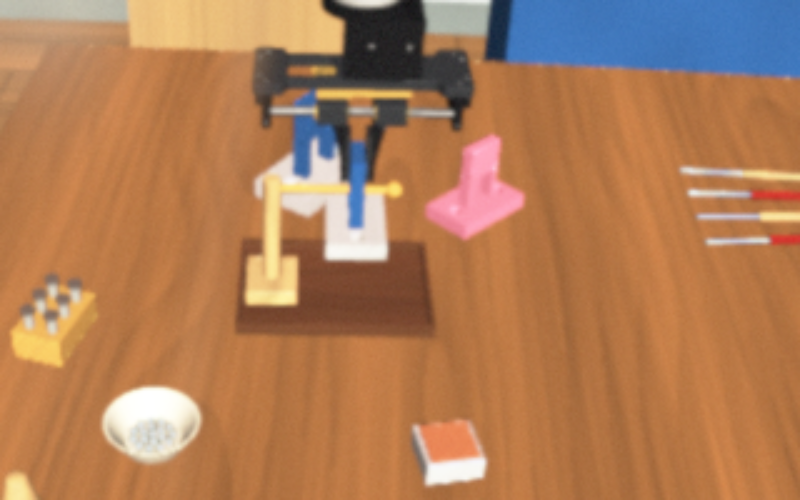

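The side crop shows the gripper closed on the blue handle at (358,165), and the peg still runs through the window.

```bash
python3 -m jog '{"translation":[[0,0,-0.02],[0,0,-0.04],[0,0,-0.06],[0,0,-0.06]],"yaw":[0,0,0,0],"jaw":[1,1,1,1]}' 45
python3 -m jog '{"translation":[[0,-0.04,0],[0,-0.12,0],[0,-0.2,0],[0,-0.28,0],[0,-0.36,0],[0,-0.43,0],[0,-0.46,0],[0,-0.46,0]],"yaw":[0,0,0,0,0,0,0,0],"jaw":[1,1,1,1,1,1,1,1]}' 45
python3 -c "
from h import *
go([0.42,-0.225,0.42],4)"
```

```text
time: 5.5
position: [0.509, -0.219, 0.3311]
tool_rot: [2.147, 2.292, 0.0]
ft_force: [-0.4, 0.0, -3.3]
grip_width: 0.155
grip_force: 44.8
time: 6.5
position: [0.4168, -0.2252, 0.3309]
tool_rot: [2.148, 2.292, -0.0]
ft_force: [0.3, 0.3, -3.0]
grip_width: 0.158
grip_force: 44.8
t 6.5 at [ 0.4168 -0.2252  0.3309] tooly 3.73 tilt [ 0.0004 -0.0005] q7 0.5 shift [-4.000e-04  1.620e-02 -4.454e-01] yaw -0.0015 F [ 0.34  0.26 -3.02] w 0.158 44.8
```

```bash
python3 -m jog '{"translation":[[0,0,-0.15],[0.1,0.02,-0.3],[0.3,0.06,-0.45],[0.5,0.1,-0.45],[0.7,0.15,-0.45],[0.85,0.2,-0.45],[1,0.25,-0.45],[1,0.25,-0.45]],"yaw":[0,0,0,0,0,0,0,0],"jaw":[1,1,1,1,1,1,1,1]}' 45
python3 -m jog '{"translation":[[0.1,0.02,0],[0.25,0.05,0],[0.4,0.09,0],[0.55,0.13,0],[0.7,0.16,0],[0.8,0.18,0],[0.83,0.18,0],[0.83,0.18,0]],"yaw":[-0.01,-0.02,-0.03,-0.04,-0.05,-0.06,-0.065,-0.065],"jaw":[1,1,1,1,1,1,1,1]}' 45
python3 - <<'E'
from h import *
go([0.4875,0.238,0.385],15.4)
im=shot("wrist"); cv2.imwrite("pics/w3.png",im["pixels"])
for n,z in (("lower_face",.05),("press",.02),("upper",.16)):
    for d in ctrl.silhouettes(n,im)[:3]: print(n,round(d["p"],2),np.round(d["at"]),int(d["region"].sum()),rect(im,d["region"],z))
E
```

```text
time: 7.5
position: [0.4546, -0.0188, 0.4211]
tool_rot: [2.14, 2.3, 0.003]
ft_force: [0.3, -0.8, -3.4]
grip_width: 0.157
grip_force: 44.8
time: 8.5
position: [0.4789, 0.1453, 0.4205]
tool_rot: [-1.903, -2.5, 0.001]
ft_force: [0.9, -0.1, -4.2]
grip_width: 0.15
grip_force: 44.8
t 8.5 at [0.4789 0.1453 0.4205] tooly 15.45 tilt [-0.0005 -0.0006] q7 -0.09 shift [0.4352 0.1649 0.1774] yaw 0.0003 F [ 0.89 -0.1  -4.15] w 0.15 44.8
lower_face 0.57 [351.  84.] 5385 (array([490.5, 239.2]), array([56.9, 95.3]), 105.31)
press 0.64 [345.  80.] 12736 (array([489.7, 238.1]), array([108.1, 144. ]), 105.78)
upper 0.56 [313. 199.] 9122 (array([486.1, 118.9]), array([ 65.3, 142.3]), 105.37)
```

View pics/w3.png

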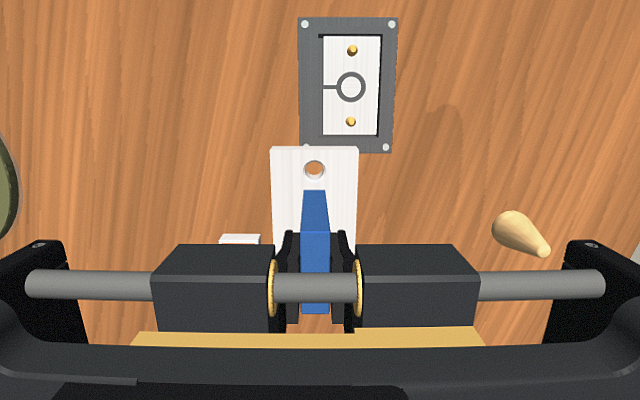

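The wrist view shows the lower half at (351,85) with dowels at (352,49) and (351,121). The held half is clear of the peg, with its plate hole at (314,169).

```bash
python3 - <<'E'
from h import *
s=ctrl.get_state(); im=shot("wrist"); p=im["pixels"]; hsv=cv2.cvtColor(p,cv2.COLOR_BGR2HSV)
R=Ro.from_rotvec(s["tool_rot"]).as_matrix(); T=lambda w:(np.array(w)-s["position"])@R*1000
def blob(m,u0,u1,v0,v1):
    ys,xs=np.nonzero(m[v0:v1,u0:u1]); return np.array([(xs.min()+xs.max())/2+u0,(ys.min()+ys.max())/2+v0,len(xs)])
sat=hsv[...,1]>80
for n,b in (("dowelA",(340,364,40,60)),("dowelB",(340,364,112,130))):
    c=blob(sat,*b); w=px2w(im,[c[:2]],.060); print(n,c,w.round(4),T(w).round(1))
m=(p.max(2)<205)
c=blob(m,301,327,158,181); zt=s["position"][2]-.244+.016
w=px2w(im,[c[:2]],zt); print("hole",c,T(w).round(1))
for q in ([270.5,147],[358.5,147]): print("corner",T(px2w(im,[q],zt)).round(1))
E
```

```text
dowelA [351.5  49.   89. ] [[0.4814 0.2711 0.06  ]] [[121.7  35.8 360.5]]
dowelB [350.5 120.   76. ] [[0.4998 0.2069 0.06  ]] [[ 54.8  36.6 360.6]]
hole [313.5 168.  187. ] [[ 3.37e+01 -1.00e-01  2.28e+02]]
corner [[ 47.2 -27.  228. ]]
corner [[ 47.1  28.  228. ]]
```

```bash
python3 -m jog '{"translation":[[0.1,0.04,0],[0.22,0.09,0],[0.34,0.14,0.05],[0.42,0.18,0.12],[0.443,0.18,0.25],[0.443,0.18,0.38],[0.443,0.18,0.45],[0.443,0.18,0.45]],"yaw":[0,0,-0.002,-0.002,-0.002,-0.002,-0.002,-0.002],"jaw":[1,1,1,1,1,1,1,1]}' 45
python3 - <<'E'
from h import *
go([0.4906-.0003*.26,0.2390+.0003,0.294],15.2)
im=shot("wrist"); cv2.imwrite("pics/w4.png",cv2.resize(im["pixels"][60:240,200:440],(720,540)))
im=shot("side"); cv2.imwrite("pics/s4.png",cv2.resize(im["pixels"][240:400,280:480],(750,600)))
E
```

```text
time: 9.75
position: [0.49, 0.24, 0.33]
tool_rot: [-1.895, -2.504, 0.003]
ft_force: [0.6, 0.5, -2.9]
grip_width: 0.155
grip_force: 44.8
t 9.75 at [0.49 0.24 0.33] tooly 15.76 tilt [-0.0018 -0.0008] q7 -0.41 shift [-0.0041  0.0019  0.1798] yaw 0.0031 F [ 0.57  0.47 -2.9 ] w 0.155 44.8
```

View pics/w4.png

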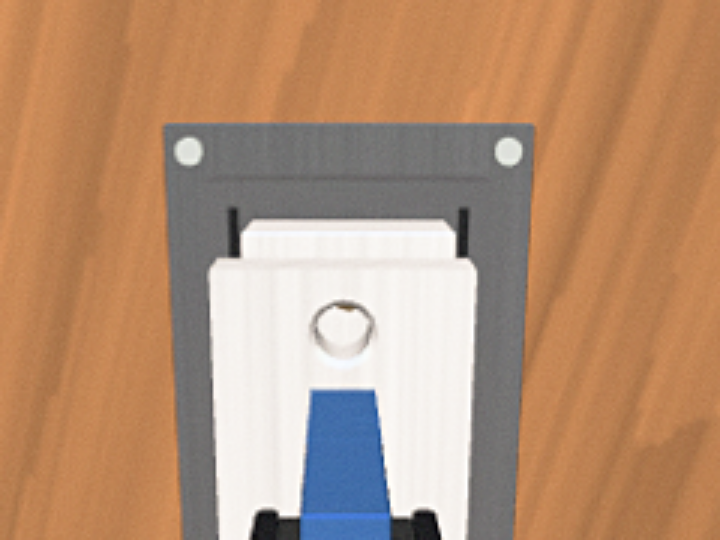

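View pics/s4.png

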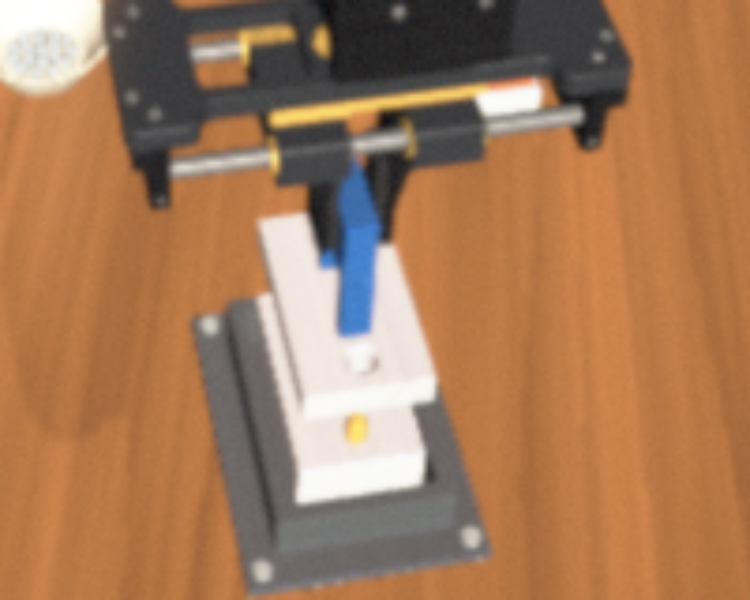

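The crops show the upper half level about 35 mm above the lower half. The dowel is just visible through the hole, and alignment is within about 1 mm.

```bash
python3 -m jog '{"translation":[[-0.004,0.002,0.04],[-0.004,0.002,0.08],[-0.004,0.002,0.1],[-0.004,0.002,0.12],[-0.004,0.002,0.13],[-0.004,0.002,0.13]],"yaw":[0,0,0,0,0,0],"jaw":[1,1,1,1,1,1]}' 45
python3 -c "
from h import *
go([0.4906,0.2393,0.294],15.7)"
```

```text
time: 10.6
position: [0.4906, 0.2401, 0.3046]
tool_rot: [-1.895, -2.506, 0.0]
ft_force: [-1.3, -0.4, -2.9]
grip_width: 0.157
grip_force: 44.8
t 10.6 at [0.4906 0.2401 0.3046] tooly 15.82 tilt [-0.0002 -0.0001] q7 -0.43 shift [-0.0039 -0.0009  0.053 ] yaw 0.0007 F [-1.34 -0.44 -2.85] w 0.157 44.8
```

```bash
python3 -m jog '{"translation":[[-0.002,0,0.015],[-0.003,0,0.03],[-0.004,0,0.04],[-0.004,0,0.05],[-0.004,0,0.06],[-0.004,0,0.06]],"yaw":[0,0,0,0,0,0],"jaw":[1,1,1,1,1,1]}' 45
python3 -c "
from h import *
go([0.4906,0.2393,0.2865],15.7)"
```

```text
time: 11.35
position: [0.4907, 0.24, 0.293]
tool_rot: [-1.894, -2.506, -0.001]
ft_force: [-2.5, 3.7, 1.1]
grip_width: 0.159
grip_force: 44.8
t 11.35 at [0.4907 0.24   0.293 ] tooly 15.85 tilt [0.0002 0.001 ] q7 -0.44 shift [-0.0035 -0.0013  0.0327] yaw 0.0008 F [-2.46  3.7   1.09] w 0.159 44.8
```

```bash
python3 -m jog '{"translation":[[0.003,-0.002,0],[0.006,-0.004,0],[0.006,-0.004,0.01],[0.006,-0.004,0.02],[0.006,-0.004,0.02]],"yaw":[0,0,0,0,0],"jaw":[1,1,1,1,1]}' 45
python3 -c "
from h import *
go([0.4906,0.2393,0.2865],15.7)"
```

```text
time: 11.98
position: [0.4901, 0.2404, 0.2894]
tool_rot: [1.894, 2.505, 0.001]
ft_force: [-1.2, 2.9, 5.9]
grip_width: 0.158
grip_force: 44.9
t 11.97 at [0.4901 0.2404 0.2894] tooly 15.81 tilt [ 0.0014 -0.    ] q7 -0.44 shift [-0.0057  0.0008  0.0145] yaw 0.0006 F [-1.19  2.88  5.92] w 0.158 44.9
```

```bash
python3 -m jog '{"translation":[[0.003,-0.002,0.007],[0.003,-0.002,0.014],[0.003,-0.002,0.021],[0.003,-0.002,0.021],[0.003,-0.002,0.021]],"yaw":[0,0,0,0,0],"jaw":[1,1,1,1,1]}' 45
python3 - <<'E'
from h import *
go([0.4906,0.2393,0.2865],15.7)
im=shot("wrist"); a=cv2.resize(im["pixels"][60:240,220:420],(400,360))
im=shot("side"); b=cv2.resize(im["pixels"][250:400,300:440],(400,428))
c=np.zeros((428,800,3),np.uint8); c[:360,:400]=a; c[:,400:]=b; cv2.imwrite("pics/f5.png",c)
E
```

```text
time: 12.6
position: [0.4899, 0.2406, 0.2861]
tool_rot: [1.894, 2.504, 0.001]
ft_force: [-3.2, 0.8, 10.3]
grip_width: 0.157
grip_force: 44.9
t 12.6 at [0.4899 0.2406 0.2861] tooly 15.78 tilt [ 0.0022 -0.001 ] q7 -0.45 shift [-0.0071  0.0015 -0.002 ] yaw 0.0005 F [-3.2   0.83 10.33] w 0.157 44.9
```

View pics/f5.png

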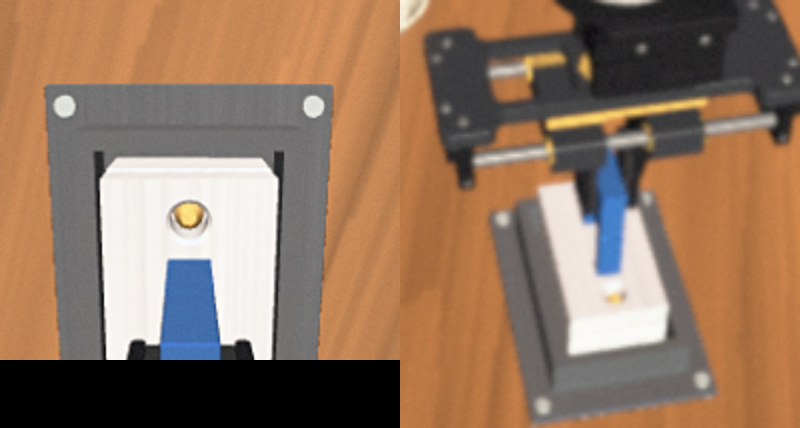

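The picture shows the upper half closed on the lower half, with the dowel centred in the hole at (188,215) and no visible gap. The force puts the seat at about 7 mm. I'll relieve the side load slightly, settle and hand in.

```bash
python3 -m jog '{"translation":[[0,-0.002,0.001],[0,-0.003,0.003],[0,-0.003,0.003],[0,-0.003,0.003],[0,-0.003,0.003],[0,-0.003,0.003]],"yaw":[0,0,0,0,0,0],"jaw":[1,1,1,1,1,1]}' 45
python3 -c "
from h import *
go([0.4906,0.2393,0.2865],15.7)
s=ctrl.get_state()
if 9<s['ft_force'][2]<15: print(ctrl.close_job())"
```

```text
time: 13.45
position: [0.4896, 0.2405, 0.2858]
tool_rot: [1.894, 2.503, 0.002]
ft_force: [-0.8, 1.1, 12.0]
grip_width: 0.158
grip_force: 44.9
t 13.45 at [0.4896 0.2405 0.2858] tooly 15.78 tilt [ 0.0033 -0.0007] q7 -0.45 shift [-0.0071  0.003  -0.0036] yaw 0.0005 F [-0.82  1.06 12.04] w 0.158 44.9
the job is handed in; nothing more can be done
None
```

The upper mould half is off its peg, seated on both dowels and held pressed with the seat sunk about 8 mm (estimated from about 15 N total push and the tool height); the job was handed in at 13.5 s.

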